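Undo the lock of unknown thread and close up a card tray

TASK

The wooden card tray's blue-topped follower plate is locked by the red wing handle behind it, and nobody remembers whether its thread is right-hand or left-hand: feel gently which way it will turn, do not force it, and undo it about a quarter turn. Then slide the follower along until the three card cases are closed up, standing against one another and against the tray's end wall, without squeezing them hard. Leave the other things on the table alone.

Things in the scene. Friction and masses are not known exactly. Their poses are not given: they have to be found in the camera images.
- tray: wooden card tray, fixed to the table. Origin: centre of the underside of its base board, 120 mm (x) by 400 mm (y), 12 mm thick. +y runs along it from the lock to the end wall. Side walls 8 mm thick, outer faces at x = +-60 mm, from y -60 to 197 mm, top 50 mm above the table; inside width 104 mm. The three cases stand in it between follower and end wall
- end_wall (a point): middle of the top edge of the end wall's inner face (y 185 mm in the tray's frame, 65 mm above the table), against which the row of cases is to be closed up
- lock_axis (a point): fixed point on the vertical axis of the lock, y -140 mm in the tray's frame, 81 mm above the table. The grey lock housing under the handle is 80 mm (tray's x) by 50 mm (y), its top 62 mm above the table. A collar on the screw inside it holds a flat steel strap that runs back from the follower's foot, and is clear of the strap once the handle is 0.85 rad from tight
- handle (a joint): turn of the red wing handle about the lock axis, rad; 0 = tight, as at every start; positive counter-clockwise from above. The thread's hand is drawn anew at each start and cannot be seen: one way it is tight and stops firmly within about 0.1 rad, the other way it turns with about 0.1 N m (2 to 3 N at 45 mm from the axis) to an end stop at 1.6 rad. It stays where it is left
- handle_mid (a point): point on the handle's axis, half-way up its wings. Hub 36 mm diameter, two opposite wings, 124 mm tip to tip, each 14 mm thick and 22 mm tall (70 to 92 mm above the table), lying along the tray's y at the start. The handle is captive: it turns without rising
- wing_tip (a point): end of the wing that points to the tray's +y at the start, 62 mm from the handle's axis and half-way up the wing (81 mm above the table); it turns with the handle
- follower (a joint): how far the follower has slid towards the end wall (tray's +y), m; 0 at the start, where the lock holds it (under 2 mm of play). Once undone it slides with about 1.5 to 2 N, plus friction of the cases it pushes along. With the three cases closed up against the end wall it reads 0.139
- follower_top (a point): middle of the top edge (117 mm above the table) of the follower: upright plywood plate, 96 mm wide (tray's x), 12 mm thick (y), its blue cap 100 mm wide, 16 mm thick and 10 mm tall. At the start its middle lies at y -44 mm in the tray's frame. Push it on its back face (towards the handle), free down to 62 mm above the table; 30 mm from that face to the tight handle's wing, 65 mm to the housing
- case1_mid (a point): centre of the blue card case, one of three hard plastic ones, 92 mm wide (x), 28 mm thick (y), 64 mm tall (z), 0.13 kg, standing loose on edge on the tray's floor in a row with gaps, broad faces towards follower and end wall; the order of colours varies
- case2_mid (a point): centre of the red card case, one of three hard plastic ones, 92 mm wide (x), 28 mm thick (y), 64 mm tall (z), 0.13 kg, standing loose on edge on the tray's floor in a row with gaps, broad faces towards follower and end wall; the order of colours varies
- case3_mid (a point): centre of the green card case, one of three hard plastic ones, 92 mm wide (x), 28 mm thick (y), 64 mm tall (z), 0.13 kg, standing loose on edge on the tray's floor in a row with gaps, broad faces towards follower and end wall; the order of colours varies
- bottle_mid (a point): bystander: clear water bottle with a blue cap, 64 mm diameter, 190 mm tall, standing to the left of the tray; point half-way up. Leave alone
- pack_mid (a point): bystander: loose block of playing cards, 90 x 64 mm, 36 mm tall; centre. Leave alone
- pad_mid (a point): bystander: black score pad with paper, 150 x 110 mm, 10 mm thick, lying on the table; centre. Leave alone. (A second, open wooden tray with cards standing in it, 80 mm tall, is fixed further out, more than 100 mm beyond the working tray)

How it is judged:
On the way:
1. the handle is undone by a good part of a quarter turn (1.0 rad or more), in whichever direction its thread allows ((value of joint handle above 1 rad or value of joint handle below -1 rad)), for 0.2 s.
At the end, for the whole second after the job is handed in: The handle is left undone (at least 0.9 rad from tight, either way); the follower stands still between 134 and 142 mm from its start, so that the three cases are closed up to within 5 mm in all; all three stand upright (within 0.12 rad) on the tray's floor between the follower and the end wall (value of joint follower between 0.134 and 0.142 m and velocity of joint follower between -0.005 and 0.005 m/s and (value of joint handle above 0.9 rad or value of joint handle below -0.9 rad) and angle between each of case1_mid, case2_mid, case3_mid's own z axis and vertical below 0.12 rad and y of case1_mid in the frame of tray between 0.095 and 0.178 m and z of each of case1_mid, case2_mid, case3_mid in the frame of tray below 0.052 m and y of case2_mid in the frame of tray between 0.095 and 0.178 m and y of case3_mid in the frame of tray between 0.095 and 0.178 m); the robot touches nothing.
It fails at once if the handle is forced (more than 40 N of finger on handle) (contact force between the fingers and handle above 40 N).
It fails at once if the follower is pushed hard against its lock or the cases (more than 40 N of finger on follower) (contact force between the fingers and follower above 40 N).
It fails at once if a bystander (bottle, block of cards, score pad) is moved by more than 20 mm (distance of any of bottle_mid, pack_mid, pad_mid from where it was at the start of the episode above 0.02 m).
It also fails if it takes over 64 s, if anything falls off the work surface, if the arm or the gripper's body presses on something with over 40 N, if the wrist force passes 120 N, or if a joint passes its speed limit or range.

ROBOT

A 6-joint arm with a two-finger parallel gripper is mounted at the origin on the work surface. World frame = base frame: x ahead of the robot, y to its left, z up, the work surface at z = 0. Lengths are in m, angles in rad, forces in N, time in s.
With the tool pointing down it reaches from about 0.35 to 0.775 m from the base axis. Payload 5.5 kg.
Tool frame: the origin (TCP) lies midway between the tips of the shut fingers; the grasp point (between the pads) lies grasp_offset behind it (grasp_offset is the distance from the TCP to the grasp point, in m); z points along the fingers, y is the line along which they close (so a half turn about z gives the same grasp; the last joint's range is limited). The gripper opens to 85 mm and grips with 20 to 120 N. Pads are 22 mm wide; open, the fingers measure 114 mm over their backs; the gripper's body (76 mm by 85 mm) begins 54 mm behind the grasp point. The pads swing forward as they close: fully open they stand 13 mm farther back than shut.
Start: joints at [1.047, 0.313, 0.046, 1.304, 0, 1.431], TCP at [0.215, 0.533, 0.208] pointing down, gripper open.
Joint ranges: [-2.76, 2.76], [-0.86, 1.69], [-1.03, 1.26], [-2.2, 2.34], [-1.47, 1.5], [-3.14, 3.14]. Speed limits (rad/s): [2.57, 2.57, 3.14, 3.14, 3.14, 3.14].

INTERFACE

Orientations are given as a unit quaternion [w, x, y, z].
In Python, from workcell import * gives the robot as it stands.
- The arm moves only by the tool step_arm, never from a script. Its argument "deltas" is a list of rows, each a list of 7 numbers: the shift along the world's x, y, z in mm, then the turn, a rotation vector about the world's x, y, z in degrees, then the gripper's target within -1 to 1 (fully open at 1, half-way at 0, shut at -1). A call has 1 to 5 rows; each row shifts and turns the commanded pose from where the row before left it; what a row does not reach is not made up. A row lasts 1/10 s, in which the tool goes at most 50 mm and 8.59 degrees, less where a joint would pass 70% of its speed; a pose out of reach is approached as far as the arm can. A call is refused whole if a number of a shift passes 50 or a number of a turn 8.59, either way. A call with a gripper value outside its range is refused whole. The fingers move at their own pace and stop on an object; "newtons" is the grip in N (left out, the last holds). Time passes only in rows, so rows that do not move let the fingers close. It gives the time, the measured TCP pose, the force, the opening and the grip force at its end, in the units of the state.
- get_state(): the state, without advancing time (a new reading comes with each control period).
- read_camera(name): name is "scene" or "side" or "wrist"; returns a dict with "image" (400x640x3 uint8, red, green, blue), "z_map" (400x640 float32, m along the optical axis (not along the pixel's ray), 0 where there is no reading), "K" (3x3 intrinsics, pixels), "world_from_camera" (4x4, takes a point from camera to world coordinates). Camera axes: x right, y down, z forward; pixel columns grow to the right and rows downward; lengths in m; the calibration is good to about 2 mm. The wrist camera is an equidistant fisheye: a pixel r from the principal point sees the ray r / f radians off the axis. A picture is of the moment at which its call begins.
- hand_in(): hands the job in; it is judged then, once.
The state is a dict: "clock": time; "joint_pos": joint angles; "qvel": joint speeds; "tau": joint torques, N m; "tcp_pos": TCP position; "orientation": TCP orientation; "wrist_force": force on the tool from outside, world axes, zero at the start; "ft_torque": the same for the moment, N m; "finger_gap": finger opening in m; "grip_force": force on a finger pad.
Only numpy, scipy, OpenCV 4.12 (cv2) and the standard library are available. Lean on these libraries where they do the work, as an engineer would, in place of code of your own. Each camera call takes 0.05 s, during which the arm holds its last target. There are 200 camera calls.

## Working session

There is one attempt and no reset: what is moved stays moved. The work goes in short steps, Python scripts to look and compute and a tool call to move; the robot and the scene stay as the last step left them, time stands still between calls to the robot, and variables do not carry over. Pictures are saved under pics/ and viewed, at most 10 in all, crops included, and the job is handed in when it is done.

Besides the shell and the picture viewer there is one more tool, called after "Request:" as a command line: name --pt "numbers of a row" for each row, then --argument value for the rest. step_arm: Moves the arm, as the interface text tells. Its arguments: {"type":"object","properties":{"deltas":{"type":"array","items":{"type":"array","items":{"type":"number"}}},"newtons":{"type":"number"}},"required":["deltas"]}

```bash
mkdir -p pics; cat > h.py <<'E'
from workcell import *
import numpy as np, cv2
def snap(n,f):
    c=read_camera(n); cv2.imwrite(f'pics/{f}.png',c['image'][:,:,::-1]); np.savez(f'pics/{f}.npz',**c); return c
def pt(f,u,v,r=1):
    c=np.load(f'pics/{f}.npz'); z=c['z_map'][v-r:v+r+1,u-r:u+r+1]; z=np.median(z[z>0]); K=c['K']
    p=np.array([(u-K[0,2])/K[0,0]*z,(v-K[1,2])/K[1,1]*z,z,1]); return (c['world_from_camera']@p)[:3]
E
python3 - <<'E'
from h import *
a=snap('scene','s1');b=snap('side','d1')
im=np.vstack([a['image'],b['image']])
for c in (a,b): print(c['K'],c['world_from_camera'])
s=get_state();print(s)
E
```

```text
[[379.12322004   0.         315.59332722]
 [  0.         379.12322004 198.12728981]
 [  0.           0.           1.        ]] [[ 0.85150168  0.35194834 -0.38868658  0.97674803]
 [ 0.52427751 -0.58393661  0.61979926 -0.65995798]
 [-0.008831   -0.73153974 -0.68174161  0.84918862]
 [ 0.          0.          0.          1.        ]]
[[388.96241221   0.         318.52001019]
 [  0.         388.96241221 200.07345346]
 [  0.           0.           1.        ]] [[ 0.96989528 -0.14451636  0.19600553  0.32814252]
 [-0.24349145 -0.58832751  0.77109186 -0.84048265]
 [ 0.00388006 -0.79560402 -0.60580457  0.76677334]
 [ 0.          0.          0.          1.        ]]
{'clock': 0.1, 'joint_pos': array([ 1.04742117e+00,  3.13951131e-01,  4.51162096e-02,  1.30357681e+00,
       -3.21536092e-05,  1.43122868e+00]), 'qvel': array([-0.00122401, -0.00271069,  0.00451926, -0.00024261,  0.00042474,
        0.0012114 ]), 'tau': array([ 3.05049674e-03, -4.81723988e+01,  2.99244726e+01,  1.27037993e-02,
       -5.43128363e-05,  2.29885273e-06]), 'tcp_pos': array([0.2150743 , 0.53275329, 0.20759302]), 'orientation': array([-2.47652118e-04,  1.90727970e-01,  9.81642597e-01, -7.68964916e-04]), 'wrist_force': array([-0.40684391, -0.14960453,  0.27872388]), 'ft_torque': array([ 0.07001728,  0.00708404, -0.00635945]), 'grip_force': 0.0, 'finger_gap': 0.08537046965751503}
```

View pics/s1.png

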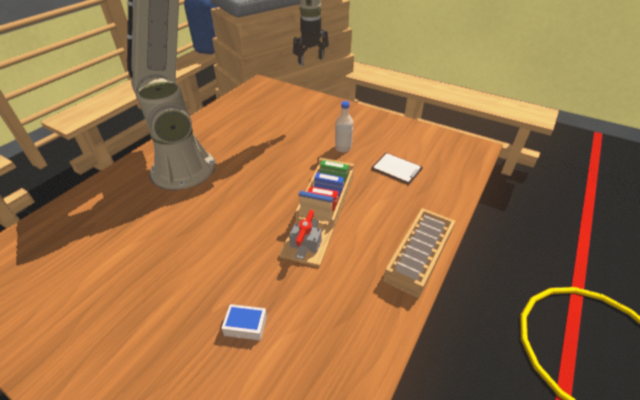

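View pics/d1.png

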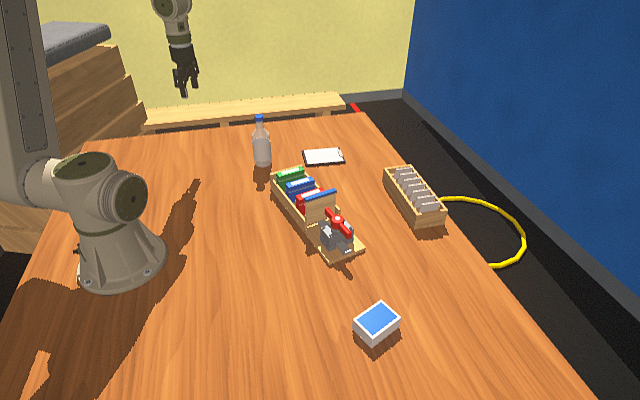

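Scene: handle at about (305,228), blue cap at (316,199), bottle at (344,130). Side: handle at (337,222), blue cap at (320,195), end wall near (288,172). I'll enlarge both.

```bash
python3 - <<'E'
from h import *
a=cv2.imread('pics/s1.png')[150:270,270:370];b=cv2.imread('pics/d1.png')[155:275,265:370]
f=lambda i:cv2.resize(i,(390,int(390*i.shape[0]/i.shape[1])),interpolation=cv2.INTER_CUBIC)
A,B=f(a),f(b);H=max(len(A),len(B))
p=lambda i:cv2.copyMakeBorder(i,0,H-len(i),0,10,cv2.BORDER_CONSTANT)
cv2.imwrite('pics/c1.png',np.hstack([p(A),p(B)]))
# colour/height based: red handle points
for n in ('s1','d1'):
    c=np.load(f'pics/{n}.npz');z=c['z_map'];K=c['K'];v,u=np.mgrid[:400,:640]
    P=np.stack([(u-K[0,2])/K[0,0]*z,(v-K[1,2])/K[1,1]*z,z],-1)@c['world_from_camera'][:3,:3].T+c['world_from_camera'][:3,3]
    im=c['image'].astype(int);red=(im[...,0]>130)&(im[...,1]<70)&(im[...,2]<80)
    near=(P[...,2]>.08)&(P[...,2]<.1)&red&(z>0)&(z<2)
    near[:, :250]=0
    q=P[near];print(n,len(q),q.mean(0),np.median(q,0))
    if len(q)>5:
        w,V=np.linalg.eigh(np.cov(q[:,:2].T));print(w,V[:,1],np.ptp(q@np.r_[V[:,1],0]))
    cap=(im[...,2]>im[...,0]+40)&(P[...,2]>.11)&(P[...,2]<.125)&(z>0)&(v>150)&(v<270)&(u>270)&(u<370)
    q=P[cap];print('cap',len(q),q.mean(0))
    if len(q)>5:
        w,V=np.linalg.eigh(np.cov(q[:,:2].T));print(w,V[:,1],np.ptp(q@np.r_[V[:,1],0]))
E
```

```text
s1 201 [ 0.58027471 -0.08702057  0.09016885] [ 0.58327753 -0.08914429  0.09056975]
[4.17742206e-05 1.08772321e-03] [-0.23580575  0.97180021] 0.12348143356440458
cap 108 [0.5534664  0.01528883 0.11587378]
[1.55001997e-05 7.56980408e-04] [-0.96777224 -0.25182712] 0.09515197812799453
d1 132 [ 0.57246007 -0.09101972  0.08826604] [ 0.57337543 -0.09293871  0.08908727]
[4.98211836e-05 1.16482929e-03] [-0.26800202  0.96341835] 0.12132647633399898
cap 132 [0.54957966 0.01414001 0.11504749]
[2.29339135e-05 8.43299384e-04] [-0.96598701 -0.2585906 ] 0.10002669044850887
```

View pics/c1.png

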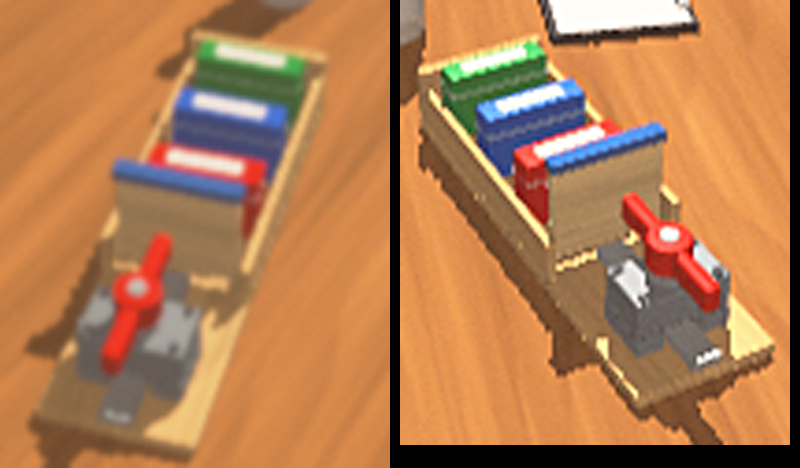

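Request:
step_arm --pt "0 0 40 0 0 -8 1" --pt "25 -35 25 0 0 -8 1" --pt "30 -40 15 0 0 -8 1" --pt "30 -40 0 0 0 -8 1" --pt "30 -40 0 0 0 -8 1"

```text
clock: 0.6
tcp_pos: [0.3298, 0.3787, 0.2881]
orientation: [0.0, 0.517, 0.856, 0.0]
wrist_force: [1.2, -0.0, -0.1]
finger_gap: 0.0848
grip_force: 0.0
```

Request:
step_arm --pt "30 -45 0 0 0 -8 1" --pt "30 -50 0 0 0 -5 1" --pt "30 -50 0 0 0 0 1" --pt "30 -50 0 0 0 0 1" --pt "30 -50 0 0 0 0 1"

```text
clock: 1.1
tcp_pos: [0.4601, 0.1649, 0.2876]
orientation: [-0.0, 0.609, 0.793, -0.0]
wrist_force: [0.2, 0.4, -0.5]
finger_gap: 0.0853
grip_force: 0.0
```

Request:
step_arm --pt "30 -50 0 0 0 0 -1" --pt "25 -50 0 0 0 0 -1" --pt "15 -50 0 0 0 0 -1" --pt "15 -50 0 0 0 0 -1" --pt "0 0 0 0 0 0 -1"

```text
clock: 1.6
tcp_pos: [0.5378, -0.0222, 0.2864]
orientation: [0.0, 0.612, 0.791, -0.001]
wrist_force: [0.2, 0.1, -0.2]
finger_gap: 0.0122
grip_force: 0.0
```

Request:
step_arm --pt "20 -40 0 0 0 0 -0.3" --pt "20 -40 0 0 0 0 -0.3" --pt "0 0 0 0 0 0 -0.3" --pt "0 0 0 0 0 0 -0.3"

```text
clock: 2.0
tcp_pos: [0.5763, -0.0969, 0.2867]
orientation: [-0.001, 0.609, 0.793, -0.0]
wrist_force: [-0.0, 1.4, -0.6]
finger_gap: 0.0301
grip_force: 0.0
```

```bash
python3 - <<'E'
from h import *
c=snap('wrist','w1');print(c['K'],c['world_from_camera']);s=get_state();print(s['tcp_pos'],s['finger_gap'],s['wrist_force'],s['joint_pos'])
E
```

```text
[[309.70691629   0.         315.78133945]
 [  0.         309.70691629 199.4921737 ]
 [  0.           0.           1.        ]] [[ 0.96601041  0.24976739  0.06663439  0.55873447]
 [ 0.25850006 -0.93208821 -0.25375045 -0.03210428]
 [-0.00126946  0.26235057 -0.9649718   0.45333505]
 [ 0.          0.          0.          1.        ]]
[ 0.57606263 -0.09604492  0.28718853] 0.0297516201477304 [ 0.01250264  0.39434057 -0.15761418] [-3.02861210e-01  3.27629649e-01  2.57255749e-01  1.50206029e+00
  4.28460408e-04  1.00620311e+00]
```

View pics/w1.png

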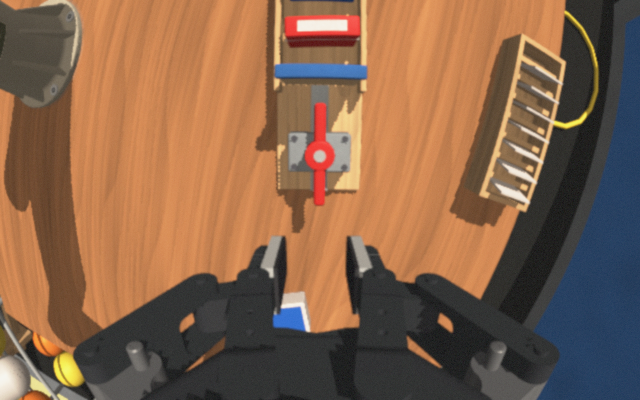

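Wrist view: hub centre (320,156), wing ends (320,103) and (319.5,205), blue cap from (275,72) to (367,72), fingers at (275,270)/(357,270). Now I'll triangulate the hub from three views.

```bash
cat >> h.py <<'E'
def ray(f,u,v):
    c=np.load(f'pics/{f}.npz');K=c['K'];T=c['world_from_camera']
    x,y=(u-K[0,2])/K[0,0],(v-K[1,2])/K[1,1]
    if f[0]=='w':
        r=np.hypot(x,y);d=np.array([x/r*np.sin(r),y/r*np.sin(r),np.cos(r)])
    else: d=np.array([x,y,1]); d/=np.linalg.norm(d)
    return T[:3,3],T[:3,:3]@d
def tri(*o):
    A=0;b=0
    for q in o:
        p,d=ray(*q);M=np.eye(3)-np.outer(d,d);A=A+M;b=b+M@p
    return np.linalg.solve(A,b)
def plane(f,u,v,z):
    p,d=ray(f,u,v);return p+d*(z-p[2])/d[2]
E
python3 - <<'E'
from h import *
o=[('w1',320,156),('s1',305.1,223.6),('d1',337.2,218.3)]
print('hub',tri(*o),tri(*o[:2]),tri(o[0],o[2]))
print('hub pl',plane(*o[0],.096))
a=plane('w1',320,103,.092);b=plane('w1',319.5,205,.085);print('tips',a,b,np.linalg.norm(a-b))
l=plane('w1',275,72,.117);r=plane('w1',367,72,.117);print('cap',l,r,(l+r)/2,np.linalg.norm(l-r),(r-l)/np.linalg.norm(r-l))
# tray walls
for u,v in ((277,86),(365,86)):print(plane('w1',u,v,.05))
E
```

```text
hub [ 0.57487073 -0.07460556  0.09381131] [ 0.57479551 -0.07458826  0.0935618 ] [ 0.57481871 -0.07460389  0.0939769 ]
hub pl [ 0.57462838 -0.07433823  0.096     ]
tips [ 0.55866368 -0.01485976  0.092     ] [ 0.59044582 -0.13459954  0.085     ] 0.12408351692335243
cap [0.50303513 0.0050901  0.117     ] [0.59844805 0.03108336 0.117     ] [0.55074159 0.01808673 0.117     ] 0.0988902143081545 [0.96483681 0.26284964 0.        ]
[ 0.49927527 -0.00490611  0.05      ]
[0.6086973  0.02484732 0.05      ]
```

Request:
step_arm --pt "10 -22 -40 0 0 0 -0.3" --pt "0 0 -45 0 0 0 -0.3" --pt "0 0 -45 0 0 0 -0.3" --pt "0 0 -40 0 0 0 -0.3" --pt "0 0 0 0 0 0 -0.3"

```text
clock: 2.55
tcp_pos: [0.5814, -0.1153, 0.1122]
orientation: [-0.006, 0.608, 0.794, -0.002]
wrist_force: [-0.5, 1.0, -1.6]
finger_gap: 0.0296
grip_force: 0.0
```

```bash
python3 - <<'E'
from h import *
c=snap('wrist','w2');s=get_state();print(s['tcp_pos'],s['finger_gap'],s['wrist_force'])
cv2.imwrite('pics/w2c.png',cv2.resize(c['image'][100:400,170:470,::-1],(600,600)))
E
```

```text
[ 0.58375163 -0.11621796  0.11584575] 0.030260888635223006 [0.13568465 0.86897205 1.3268324 ]
```

View pics/w2c.png

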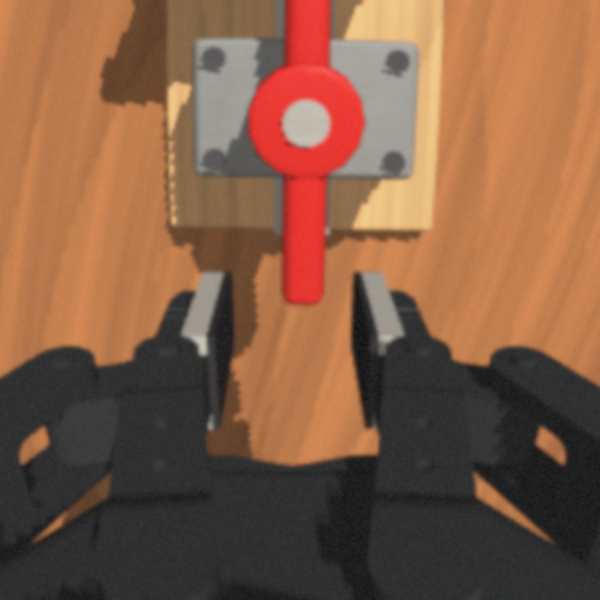

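The wing points down between the fingers, crop (304,230), about 2–3 mm right of the middle, and the fingers clear it on both sides. Going down.

Request:
step_arm --pt "2 0 -15 0 0 0 -0.3" --pt "0 0 -15 0 0 0 -0.3" --pt "0 0 -13 0 0 0 -0.3" --pt "0 0 0 0 0 0 -0.3" --pt "0 0 0 0 0 0 -0.3"

```text
clock: 3.1
tcp_pos: [0.5892, -0.1185, 0.0762]
orientation: [0.001, 0.609, 0.794, 0.0]
wrist_force: [0.3, -0.0, 0.3]
finger_gap: 0.0297
grip_force: 0.0
```

Request:
step_arm --pt "2.9 0.76 -3 0 0 0 -0.3" --pt "1.9 0.5 0 0 0 0 -0.3" --pt "1.9 0.5 0 0 0 0 -0.3" --pt "1 0.25 0 0 0 0 -0.3" --pt "0 0 0 0 0 0 -0.3"

```text
clock: 3.6
tcp_pos: [0.5965, -0.1166, 0.0719]
orientation: [0.0, 0.609, 0.793, 0.0]
wrist_force: [0.1, -0.3, -0.1]
finger_gap: 0.0298
grip_force: 0.0
```

Request:
step_arm --pt "1 0.25 0 0 0 0 -0.3" --pt "1 0.25 0 0 0 0 -0.3" --pt "0 0 0 0 0 0 -0.3"

```text
clock: 3.9
tcp_pos: [0.5983, -0.1161, 0.0718]
orientation: [0.0, 0.609, 0.793, 0.0]
wrist_force: [0.5, -0.3, -0.2]
finger_gap: 0.0301
grip_force: 0.0
```

Request:
step_arm --pt "1 0.25 0 0 0 0 -0.3" --pt "1 0.25 0 0 0 0 -0.3" --pt "0 0 0 0 0 0 -0.3"

```text
clock: 4.2
tcp_pos: [0.6004, -0.1156, 0.0718]
orientation: [0.0, 0.609, 0.793, 0.0]
wrist_force: [0.3, -1.0, 1.2]
finger_gap: 0.0297
grip_force: 0.0
```

```bash
python3 - <<'E'
from h import *
c=snap('wrist','w3');s=get_state();print(s['tcp_pos'],s['finger_gap'],s['wrist_force'])
cv2.imwrite('pics/w3c.png',cv2.resize(c['image'][100:400,170:470,::-1],(600,600)))
E
```

```text
[ 0.60029581 -0.11553603  0.07177915] 0.029941889921142967 [ 0.09768002 -0.69221038  0.06163112]
```

View pics/w3c.png

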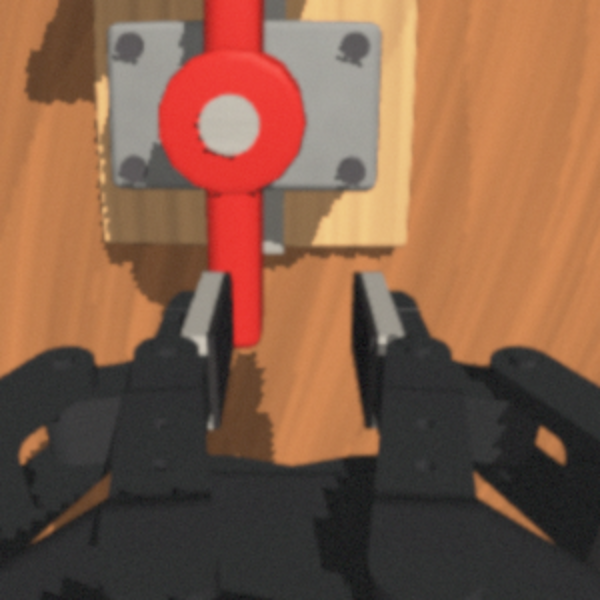

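The left finger (crop x≈230) is just meeting the wing (tip 208–262, y 345), and the wing hasn't turned yet. Pushing on gently.

Request:
step_arm --pt "1 0.25 0 0 0 0 -0.3" --pt "1 0.25 0 0 0 0 -0.3" --pt "0 0 0 0 0 0 -0.3"

```text
clock: 4.55
tcp_pos: [0.6024, -0.1151, 0.0718]
orientation: [0.0, 0.609, 0.793, 0.0]
wrist_force: [-0.8, 0.6, 0.1]
finger_gap: 0.0305
grip_force: 0.0
```

Request:
step_arm --pt "1 0.25 0 0 0 0 -0.3" --pt "1 0.25 0 0 0 0 -0.3" --pt "0 0 0 0 0 0 -0.3"

```text
clock: 4.85
tcp_pos: [0.6044, -0.1146, 0.0718]
orientation: [0.0, 0.609, 0.793, 0.0]
wrist_force: [0.2, 0.6, -0.1]
finger_gap: 0.0298
grip_force: 0.0
```

```bash
python3 - <<'E'
from h import *
x=np.array([.967,.2545,0]);y=np.array([-.2545,.967,0]);A=np.array([.5747,-.0745,0]);T=np.array([.60030,-.11554,.0718])
print('tcp tray',(T-A)@x,(T-A)@y)
for n,u,v in (('tipfront L',285,237.5),('tipfront R',347.5,237.5),('tip back L',270,268),('tip back R',370,268)):
  p,d=ray('w3',u,v)
  for off in (.011,-.011):
    t=((T+off*y-p)@y)/(d@y);q=p+t*d;print(n,off,'rel tcp x',(q-T)@x,'z',q[2])
for n,u,v in (('hub',286,162),('wingend',287,272)):
  q=plane('w3',u,v,.094);print(n,(q-A)@x,(q-A)@y)
s=get_state();print(s['tcp_pos'],s['wrist_force'],s['ft_torque'])
c=snap('wrist','w4');cv2.imwrite('pics/w4c.png',cv2.resize(c['image'][100:400,170:470,::-1],(600,600)))
E
```

```text
tcp tray 0.014310519999999955 -0.04620087999999999
tipfront L 0.011 rel tcp x -0.015133902839797823 z 0.10152857019636727
tipfront L -0.011 rel tcp x -0.02072201071721981 z 0.04810988499924537
tipfront R 0.011 rel tcp x 0.014779736689519481 z 0.10113542640823528
tipfront R -0.011 rel tcp x 0.020874279360293107 z 0.047563200499778746
tip back L 0.011 rel tcp x -0.018089607889725242 z 0.13284089204664748
tip back L -0.011 rel tcp x -0.024832054382078993 z 0.09165110710323543
tip back R 0.011 rel tcp x 0.020574357167749822 z 0.1326110861489449
tip back R -0.011 rel tcp x 0.028931965355517213 z 0.0913315514445871
hub -0.0003452888336573553 -0.00011592575566526545
wingend -0.0011765748752267616 -0.058129364195077214
[ 0.60439024 -0.11455016  0.07181637] [ 0.23008292  0.56870867 -0.08870036] [-0.07003929 -0.01290099  0.01929243]
```

View pics/w4c.png

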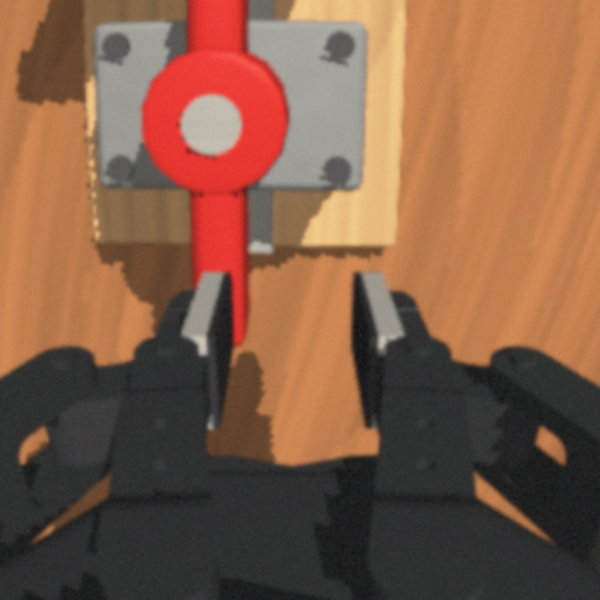

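```bash
python3 - <<'E'
from h import *
c=np.load('pics/w4.npz');T=get_state()['tcp_pos'];x=np.array([.967,.2545,0]);y=np.array([-.2545,.967,0]);A=np.array([.5747,-.0745,0])
def wp(u,v):
  z=c['z_map'][v,u];p,d=ray('w4',u,v);f=c['world_from_camera'][:3,2];q=p+d*z/(d@f);return z,(q-T)@x,(q-T)@y,q[2]
for u,v in ((280,238),(276,250),(272,262),(280,215),(275,160),(268,285),(277,300),(355,240),(360,250)):print(u,v,wp(u,v))
import workcell;print([k for k in dir(workcell) if not k.startswith('_')]); print(globals().get('grasp_offset'))
E
```

```text
280 238 (np.float32(0.14351267), np.float64(-0.01714224721024869), np.float64(0.011980179618390712), np.float64(0.10462228370698773))
276 250 (np.float32(0.13228828), np.float64(-0.017643375213379976), np.float64(0.011204127220917742), np.float64(0.11647030203911704))
272 262 (np.float32(0.12095781), np.float64(-0.017863400229920702), np.float64(0.011269960220385589), np.float64(0.12819858830972822))
280 215 (np.float32(0.15286545), np.float64(-0.018192359378562475), np.float64(0.019462179038357275), np.float64(0.09287680019210859))
275 160 (np.float32(0.13971443), np.float64(-0.019210091796948988), np.float64(0.04772653107976767), np.float64(0.09877666730643891))
268 285 (np.float32(0.10194314), np.float64(-0.016700072421543963), np.float64(0.012238667294364911), np.float64(0.14764935277697816))
277 300 (np.float32(0.119725086), np.float64(-0.015955101597597124), np.float64(-0.0034222371272343366), np.float64(0.13349996019067498))
355 240 (np.float32(0.14291891), np.float64(0.017900448792758417), np.float64(0.011485764059471038), np.float64(0.105447926091873))
360 250 (np.float32(0.13209793), np.float64(0.018755036428925797), np.float64(0.011467216388997864), np.float64(0.11667338574176128))
['MotionError', 'get_state', 'grasp_offset', 'hand_in', 'read_camera']
0.0187
```

The depth map shows the fingertips at z≈0.10, above the wing top at 0.093, so nothing has been touched yet. I'll re-centre and go lower.

Request:
step_arm --pt "-9 -2.4 0 0 0 0 -0.3" --pt "-8.9 -2.3 0 0 0 0 -0.3" --pt "0 0 0 0 0 0 -0.3" --pt "0 0 -3 0 0 0 -0.3" --pt "0 0 -3 0 0 0 -0.3"

```text
clock: 5.4
tcp_pos: [0.5865, -0.1194, 0.0658]
orientation: [0.0, 0.609, 0.793, 0.0]
wrist_force: [-0.6, -0.7, -0.3]
finger_gap: 0.0303
grip_force: 0.0
```

Request:
step_arm --pt "0 0 -4 0 0 0 -0.3" --pt "0 0 -4 0 0 0 -0.3" --pt "0 0 -4 0 0 0 -0.3" --pt "0 0 -4 0 0 0 -0.3" --pt "0 0 0 0 0 0 -0.3"

```text
clock: 5.9
tcp_pos: [0.5858, -0.119, 0.0489]
orientation: [-0.001, 0.609, 0.793, -0.0]
wrist_force: [0.1, 1.0, 0.0]
finger_gap: 0.0296
grip_force: 0.0
```

```bash
python3 - <<'E'
from h import *
c=snap('wrist','w5');s=get_state();print(s['tcp_pos'],s['finger_gap'],s['wrist_force'])
cv2.imwrite('pics/w5c.png',cv2.resize(c['image'][100:400,170:470,::-1],(600,600)))
E
```

```text
[ 0.58600668 -0.11914829  0.04928388] 0.02967403981051888 [-0.66866834  0.11042838  0.74072984]
```

View pics/w5c.png

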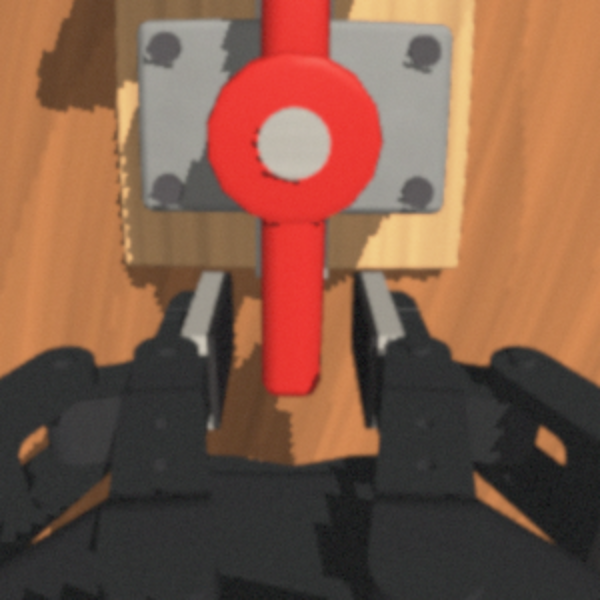

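The wing is centred between the fingers (crop x 263–325 against 230–355) and the tips are now about 14 mm below its top. Feeling towards +x.

Request:
step_arm --pt "2.9 0.76 -4 0 0 0 -0.3" --pt "1.9 0.5 0 0 0 0 -0.3" --pt "1.9 0.5 0 0 0 0 -0.3" --pt "1 0.25 0 0 0 0 -0.3" --pt "0 0 0 0 0 0 -0.3"

```text
clock: 6.45
tcp_pos: [0.5939, -0.1173, 0.0458]
orientation: [-0.0, 0.609, 0.793, -0.0]
wrist_force: [-1.4, -0.1, -0.4]
finger_gap: 0.0301
grip_force: 0.6
```

Request:
step_arm --pt "1 0.25 0 0 0 0 -0.3" --pt "1 0.25 0 0 0 0 -0.3" --pt "0 0 0 0 0 0 -0.3"

```text
clock: 6.75
tcp_pos: [0.5958, -0.1171, 0.0458]
orientation: [0.0, 0.609, 0.793, -0.0]
wrist_force: [-2.2, -2.5, 0.2]
finger_gap: 0.0295
grip_force: 1.6
```

Request:
step_arm --pt "1 0.25 0 0 0 0 -0.3" --pt "0 0 0 0 0 0 -0.3"

```text
clock: 6.95
tcp_pos: [0.5971, -0.1169, 0.0458]
orientation: [0.0, 0.609, 0.793, -0.0]
wrist_force: [-2.5, -2.7, -0.5]
finger_gap: 0.0298
grip_force: 1.7
```

Request:
step_arm --pt "1 0.25 0 0 0 0 -0.3" --pt "0 0 0 0 0 0 -0.3"

```text
clock: 7.15
tcp_pos: [0.5982, -0.1165, 0.0458]
orientation: [0.0, 0.609, 0.793, -0.0]
wrist_force: [-1.9, -3.8, 0.4]
finger_gap: 0.0298
grip_force: 1.7
```

Request:
step_arm --pt "1 0.25 0 0 0 0 -0.3" --pt "0 0 0 0 0 0 -0.3"

```text
clock: 7.35
tcp_pos: [0.5993, -0.1161, 0.0458]
orientation: [0.0, 0.609, 0.793, 0.0]
wrist_force: [-1.7, -3.5, 0.3]
finger_gap: 0.0298
grip_force: 1.6
```

Request:
step_arm --pt "1 0.25 0 0 0 0 -0.3" --pt "1 0.25 0 0 0 0 -0.3"

```text
clock: 7.55
tcp_pos: [0.6011, -0.1155, 0.0458]
orientation: [0.0, 0.609, 0.793, 0.0]
wrist_force: [-1.9, -3.6, -0.5]
finger_gap: 0.0302
grip_force: 1.9
```

Request:
step_arm --pt "1 0.25 0 0 0 0 -0.3" --pt "1 0.25 0 0 0 0 -0.3"

```text
clock: 7.75
tcp_pos: [0.6032, -0.115, 0.0458]
orientation: [0.0, 0.609, 0.793, 0.0]
wrist_force: [-2.3, -3.9, 0.8]
finger_gap: 0.0296
grip_force: 1.8
```

Request:
step_arm --pt "1 0.4 0 0 0 0 -0.3" --pt "1 0.4 0 0 0 0 -0.3"

```text
clock: 7.95
tcp_pos: [0.6052, -0.1142, 0.0458]
orientation: [0.0, 0.609, 0.793, 0.0]
wrist_force: [-2.0, -3.7, 0.9]
finger_gap: 0.0295
grip_force: 1.8
```

It turns freely anticlockwise. Working out the arc.

```bash
python3 - <<'E'
from h import *
A=np.array([.5747,-.0745]);x=np.array([.967,.2545]);y=np.array([-.2545,.967])
p=get_state()['tcp_pos'][:2]
for i,a in enumerate(range(8,89,8)):
    t=np.radians(a);q=A+x*(.009*np.cos(t)+.046*np.sin(t))+y*(.009*np.sin(t)-.046*np.cos(t))
    print(a,((q-p)*1000).round(1));p=q
E
```

```text
8 [-4.4  0.7]
16 [5.2 4. ]
24 [4.6 4.7]
32 [3.9 5.3]
40 [3.1 5.8]
48 [2.3 6.1]
56 [1.4 6.4]
64 [0.5 6.5]
72 [-0.4  6.5]
80 [-1.3  6.4]
88 [-2.2  6.2]
```

Request:
step_arm --pt "-4.4 0.7 0 0 0 8 -0.3" --pt "2.6 2 0 0 0 4 -0.3" --pt "2.6 2 0 0 0 4 -0.3" --pt "2.3 2.35 0 0 0 4 -0.3" --pt "2.3 2.35 0 0 0 4 -0.3"

```text
clock: 8.45
tcp_pos: [0.6102, -0.1039, 0.0459]
orientation: [-0.001, 0.429, 0.903, 0.001]
wrist_force: [-3.2, -0.9, 1.6]
finger_gap: 0.0295
grip_force: 1.7
```

Request:
step_arm --pt "2 2.6 0 0 0 4 -0.3" --pt "2 2.7 0 0 0 4 -0.3" --pt "1.6 2.9 0 0 0 4 -0.3" --pt "1.5 2.9 0 0 0 4 -0.3" --pt "0 0 0 0 0 0 -0.3"

```text
clock: 8.95
tcp_pos: [0.6175, -0.0926, 0.0458]
orientation: [-0.0, 0.3, 0.954, 0.001]
wrist_force: [-1.1, -1.4, 0.4]
finger_gap: 0.0297
grip_force: 0.6
```

Request:
step_arm --pt "1.2 3 0 0 0 4 -0.3" --pt "1.1 3.1 0 0 0 4 -0.3" --pt "0.7 3.2 0 0 0 4 -0.3" --pt "0.7 3.2 0 0 0 4 -0.3" --pt "0.3 3.2 0 0 0 4 -0.3"

```text
clock: 9.45
tcp_pos: [0.6211, -0.0778, 0.0456]
orientation: [-0.0, 0.13, 0.992, 0.0]
wrist_force: [-2.6, -2.4, -0.1]
finger_gap: 0.0297
grip_force: 1.5
```

Request:
step_arm --pt "0.2 3.3 0 0 0 4 -0.3" --pt "-0.2 3.2 0 0 0 4 -0.3" --pt "-0.2 3.3 0 0 0 4 -0.3" --pt "-0.6 3.2 0 0 0 4 -0.3" --pt "-0.7 3.2 0 0 0 4 -0.3"

```text
clock: 9.95
tcp_pos: [0.62, -0.0618, 0.0456]
orientation: [-0.0, -0.044, 0.999, 0.0]
wrist_force: [-2.3, -2.9, -0.4]
finger_gap: 0.03
grip_force: 1.5
```

Request:
step_arm --pt "-1 3.1 0 0 0 4 -0.3" --pt "0 0 0 0 0 0 -0.3" --pt "0 0 0 0 0 0 -0.3"

```text
clock: 10.25
tcp_pos: [0.6195, -0.0583, 0.0459]
orientation: [0.001, -0.077, 0.997, 0.0]
wrist_force: [-1.1, -0.5, -0.3]
finger_gap: 0.0301
grip_force: 0.2
```

```bash
python3 - <<'E'
from h import *
c=snap('wrist','w6');s=get_state();print(s['tcp_pos'],s['finger_gap'],s['wrist_force'],s['joint_pos'])
cv2.imwrite('pics/w6c.png',c['image'][:,:,::-1])
E
```

```text
[ 0.61961228 -0.05832154  0.04592959] 0.029789739688015064 [ 0.4603578  -0.26873404  0.17807055] [-0.2234093   0.4922266  -0.0950447   0.98266351  0.00125772 -0.37885926]
```

View pics/w6c.png

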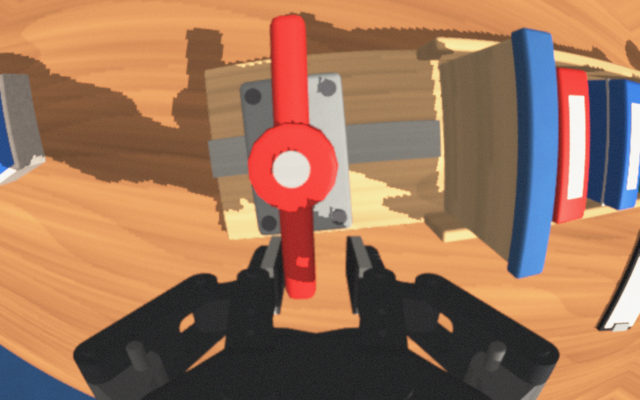

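Handle stands at about 82° from its start: wings at (288,20)–(300,295), across the strap. Lifting clear, turning back and shutting the fingers.

Request:
step_arm --pt "0.8 -3 0 0 0 0 -0.3" --pt "0 0 20 0 0 0 -0.3" --pt "0 0 40 0 0 0 -0.3" --pt "0 0 45 0 0 0 -0.3" --pt "0 0 40 0 0 -8 -1"

```text
clock: 10.8
tcp_pos: [0.6202, -0.0616, 0.1929]
orientation: [0.001, -0.007, 1.0, 0.0]
wrist_force: [1.4, -0.2, -0.3]
finger_gap: 0.0165
grip_force: 0.0
```

Request:
step_arm --pt "-10 8 0 0 0 -8.5 -1" --pt "-10 8 0 0 0 -8.5 -1" --pt "-10 8 0 0 0 -8.5 -1" --pt "-10 8 0 0 0 -8.5 -1" --pt "-10 8 0 0 0 -8.5 -1"

```text
clock: 11.3
tcp_pos: [0.5698, -0.0213, 0.191]
orientation: [0.0, 0.358, 0.934, 0.0]
wrist_force: [-0.4, -0.0, -0.7]
finger_gap: -0.0001
grip_force: 0.0
```

Request:
step_arm --pt "-10 7 0 0 0 -8.5 -1" --pt "0 0 0 0 0 -8.5 -1" --pt "0 0 0 0 0 -8.5 -1" --pt "0 0 0 0 0 -8.5 -1" --pt "0 0 0 0 0 0 -1"

```text
clock: 11.8
tcp_pos: [0.5602, -0.0146, 0.1911]
orientation: [0.0, 0.613, 0.79, 0.0]
wrist_force: [0.4, 0.6, 0.5]
finger_gap: -0.0
grip_force: 0.0
```

```bash
python3 - <<'E'
from h import *
c=snap('wrist','w7');s=get_state();T=s['tcp_pos'];print(T,s['orientation'],s['finger_gap'])
cv2.imwrite('pics/w7c.png',c['image'][:,:,::-1])
x=np.array([.967,.2545,0]);y=np.array([-.2545,.967,0]);f=c['world_from_camera'][:3,2]
for v in range(190,300,6):
  r=[]
  for u in (300,310,322,332):
    z=c['z_map'][v,u];p,d=ray('w7',u,v);q=p+d*z/(d@f)-T;r.append((round(q@y,3),round(q[2],3)))
  print(v,r)
E
```

```text
[ 0.56009114 -0.01465929  0.19096443] [1.55198657e-04 6.11142273e-01 7.91520665e-01 3.67067316e-04] 0.000585772641074853
190 [(np.float64(-0.015), np.float64(-0.177)), (np.float64(-0.013), np.float64(-0.168)), (np.float64(-0.013), np.float64(-0.168)), (np.float64(-0.016), np.float64(-0.178))]
196 [(np.float64(-0.023), np.float64(-0.178)), (np.float64(-0.02), np.float64(-0.167)), (np.float64(-0.02), np.float64(-0.167)), (np.float64(-0.023), np.float64(-0.177))]
202 [(np.float64(-0.03), np.float64(-0.179)), (np.float64(-0.027), np.float64(-0.169)), (np.float64(-0.027), np.float64(-0.168)), (np.float64(-0.03), np.float64(-0.177))]
208 [(np.float64(-0.036), np.float64(-0.176)), (np.float64(-0.034), np.float64(-0.167)), (np.float64(-0.034), np.float64(-0.168)), (np.float64(-0.037), np.float64(-0.177))]
214 [(np.float64(-0.037), np.float64(-0.154)), (np.float64(-0.037), np.float64(-0.155)), (np.float64(-0.037), np.float64(-0.155)), (np.float64(-0.037), np.float64(-0.155))]
220 [(np.float64(-0.036), np.float64(-0.133)), (np.float64(-0.036), np.float64(-0.133)), (np.float64(-0.036), np.float
[... 1515 characters left out ...]
69)), (np.float64(0.014), np.float64(0.07))]
280 [(np.float64(0.013), np.float64(0.074)), (np.float64(0.007), np.float64(0.063)), (np.float64(0.013), np.float64(0.072)), (np.float64(0.013), np.float64(0.073))]
286 [(np.float64(0.013), np.float64(0.077)), (np.float64(0.008), np.float64(0.069)), (np.float64(0.01), np.float64(0.073)), (np.float64(0.012), np.float64(0.076))]
292 [(np.float64(0.012), np.float64(0.08)), (np.float64(0.006), np.float64(0.07)), (np.float64(0.007), np.float64(0.072)), (np.float64(0.013), np.float64(0.081))]
298 [(np.float64(0.018), np.float64(0.092)), (np.float64(0.003), np.float64(0.07)), (np.float64(0.004), np.float64(0.072)), (np.float64(0.018), np.float64(0.092))]
```

View pics/w7c.png

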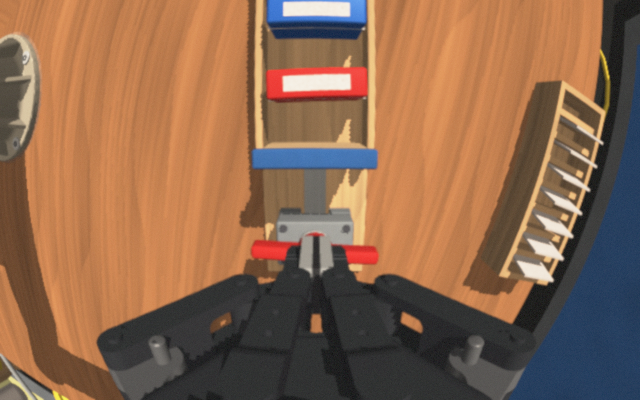

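Wings now lie across the tray, (255,250)–(375,255). Strap is free, and the shut fingers sit behind the blue cap (315,158). Descending behind the follower.

Request:
step_arm --pt "-0.5 0 -45 0 0 0 -1" --pt "0 0 -45 0 0 0 -1" --pt "0 0 -35 0 0 0 -1" --pt "0 0 -15 0 0 0 -1" --pt "0 0 0 0 0 0 -1"

```text
clock: 12.35
tcp_pos: [0.557, -0.0143, 0.048]
orientation: [-0.002, 0.611, 0.792, -0.001]
wrist_force: [-0.0, 0.3, 0.1]
finger_gap: 0.0001
grip_force: 0.0
```

Request:
step_arm --pt "-1.25 4.85 0 0 0 0 -1" --pt "-1.25 4.85 0 0 0 0 -1" --pt "-0.5 1.95 0 0 0 0 -1" --pt "-0.5 1.95 0 0 0 0 -1" --pt "0 0 0 0 0 0 -1"

```text
clock: 12.85
tcp_pos: [0.5566, -0.0011, 0.0517]
orientation: [0.001, 0.612, 0.791, 0.0]
wrist_force: [0.4, -0.3, 1.1]
finger_gap: -0.0001
grip_force: 0.0
```

Request:
step_arm --pt "-0.75 2.9 0 0 0 0 -1" --pt "-0.75 2.9 0 0 0 0 -1" --pt "-0.75 2.9 0 0 0 0 -1"

```text
clock: 13.15
tcp_pos: [0.5537, 0.0076, 0.0509]
orientation: [0.0, 0.612, 0.791, 0.0]
wrist_force: [0.5, -1.5, 0.6]
finger_gap: -0.0003
grip_force: 0.0
```

Request:
step_arm --pt "-1.27 4.84 0 0 0 0 -1" --pt "-1.27 4.84 0 0 0 0 -1" --pt "-1.27 4.84 0 0 0 0 -1" --pt "-1.27 4.84 0 0 0 0 -1" --pt "-1.27 4.84 0 0 0 0 -1"

```text
clock: 13.65
tcp_pos: [0.5471, 0.0323, 0.0507]
orientation: [0.0, 0.612, 0.791, 0.0]
wrist_force: [1.2, -1.1, -0.2]
finger_gap: -0.0
grip_force: 0.0
```

Request:
step_arm --pt "-1.27 4.84 0 0 0 0 -1" --pt "-1.27 4.84 0 0 0 0 -1" --pt "-1.27 4.84 0 0 0 0 -1" --pt "-1.27 4.84 0 0 0 0 -1" --pt "-1.27 4.84 0 0 0 0 -1"

```text
clock: 14.15
tcp_pos: [0.5408, 0.0563, 0.0508]
orientation: [0.0, 0.612, 0.791, 0.0]
wrist_force: [0.9, -1.2, 0.3]
finger_gap: 0.0001
grip_force: 0.0
```

Request:
step_arm --pt "-1.27 4.84 0 0 0 0 -1" --pt "-1.27 4.84 0 0 0 0 -1" --pt "-1.27 4.84 0 0 0 0 -1" --pt "-1.27 4.84 0 0 0 0 -1" --pt "-1.27 4.84 0 0 0 0 -1"

```text
clock: 14.65
tcp_pos: [0.5344, 0.0806, 0.0508]
orientation: [0.0, 0.612, 0.791, 0.0]
wrist_force: [1.5, -1.2, 0.5]
finger_gap: 0.0003
grip_force: 0.0
```

Request:
step_arm --pt "-1.27 4.84 0 0 0 0 -1" --pt "-1.27 4.84 0 0 0 0 -1" --pt "-1.27 4.84 0 0 0 0 -1" --pt "-1.27 4.84 0 0 0 0 -1" --pt "-1.27 4.84 0 0 0 0 -1"

```text
clock: 15.15
tcp_pos: [0.5282, 0.1048, 0.0508]
orientation: [0.0, 0.612, 0.791, 0.0]
wrist_force: [2.1, -2.3, 0.6]
finger_gap: -0.0002
grip_force: 0.0
```

```bash
python3 - <<'E'
from h import *
c=snap('wrist','w8');s=get_state();T=s['tcp_pos'];print(T,s['wrist_force'],(T[:2]-[.5747,-.0745])@[-.2545,.967]-.14,(T[:2]-[.5747,-.0745])@[.967,.2545])
cv2.imwrite('pics/w8c.png',c['image'][:,:,::-1])
E
```

```text
[0.52772565 0.10546968 0.05078122] [ 0.90345045 -1.77569845  0.23207188] 0.04598565056493811 0.00037809055339541254
```

View pics/w8c.png

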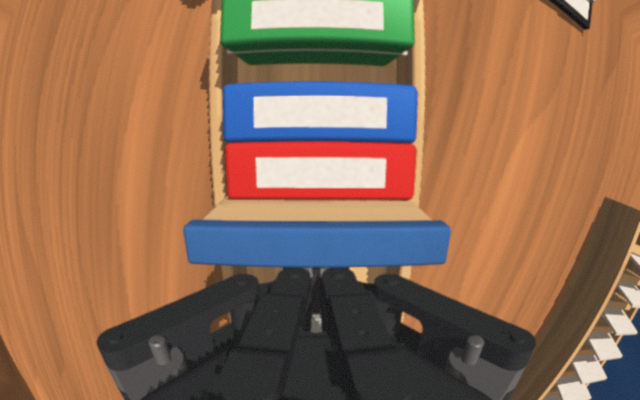

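The cases stand upright: red and blue already touch (318,112–172), and a gap remains before green (318,65). I have used up the picture allowance (in fact one over), so I go on by force and numbers.

Request:
step_arm --pt "-1.02 3.87 0 0 0 0 -1" --pt "-1.02 3.87 0 0 0 0 -1" --pt "-1.02 3.87 0 0 0 0 -1" --pt "-0.76 2.9 0 0 0 0 -1" --pt "-0.76 2.9 0 0 0 0 -1"

```text
clock: 15.7
tcp_pos: [0.5234, 0.122, 0.0508]
orientation: [-0.0, 0.612, 0.791, -0.0]
wrist_force: [0.2, -2.4, -0.2]
finger_gap: -0.0002
grip_force: 0.0
```

Request:
step_arm --pt "-0.51 1.93 0 0 0 0 -1" --pt "-0.51 1.93 0 0 0 0 -1" --pt "0 0 0 0 0 0 -1"

```text
clock: 16.0
tcp_pos: [0.5224, 0.1259, 0.0508]
orientation: [-0.0, 0.612, 0.791, 0.0]
wrist_force: [-0.4, -2.0, 0.2]
finger_gap: -0.0001
grip_force: 0.0
```

Request:
step_arm --pt "-0.38 1.45 0 0 0 0 -1" --pt "-0.38 1.45 0 0 0 0 -1"

```text
clock: 16.2
tcp_pos: [0.5218, 0.1284, 0.0508]
orientation: [0.0, 0.612, 0.791, -0.0]
wrist_force: [1.0, -3.0, 0.7]
finger_gap: 0.0002
grip_force: 0.0
```

Request:
step_arm --pt "-0.25 0.97 0 0 0 0 -1" --pt "-0.25 0.97 0 0 0 0 -1" --pt "0 0 0 0 0 0 -1"

```text
clock: 16.5
tcp_pos: [0.5212, 0.1307, 0.0508]
orientation: [-0.0, 0.612, 0.791, 0.0]
wrist_force: [1.9, -2.4, -0.4]
finger_gap: -0.0003
grip_force: 0.0
```

Request:
step_arm --pt "-0.25 0.97 0 0 0 0 -1" --pt "0 0 0 0 0 0 -1"

```text
clock: 16.7
tcp_pos: [0.521, 0.1316, 0.0508]
orientation: [-0.0, 0.612, 0.791, 0.0]
wrist_force: [0.2, -2.6, -0.1]
finger_gap: -0.0003
grip_force: 0.0
```

Request:
step_arm --pt "-0.25 0.97 0 0 0 0 -1" --pt "0 0 0 0 0 0 -1"

```text
clock: 16.9
tcp_pos: [0.5209, 0.132, 0.0508]
orientation: [0.0, 0.612, 0.791, -0.0]
wrist_force: [0.5, -5.7, 0.9]
finger_gap: -0.0002
grip_force: 0.0
```

Request:
step_arm --pt "-0.25 0.97 0 0 0 0 -1" --pt "0 0 0 0 0 0 -1"

```text
clock: 17.1
tcp_pos: [0.5209, 0.132, 0.0508]
orientation: [0.001, 0.613, 0.79, -0.001]
wrist_force: [1.1, -9.0, 0.1]
finger_gap: -0.0
grip_force: 0.0
```

```bash
python3 - <<'E'
from h import *
c=snap('wrist','w9');x=np.array([.967,.2545,0]);y=np.array([-.2545,.967,0]);A=np.array([.5747,-.0745,0])
f=c['world_from_camera'][:3,2]
for u in (245,318,395):
  last=None
  for v in range(0,262,4):
    z=c['z_map'][v,u];p,d=ray('w9',u,v);q=p+d*z/(d@f);print(u,v,round(((q-A)@y-.14)*1000),round(q[2]*1000),c['image'][v,u].tolist()) if u==245 or v%12==0 else 0
s=get_state();print(s['tcp_pos'],s['wrist_force'])
E
```

```text
245 0 229 1 [178, 115, 72]
245 4 226 1 [177, 115, 71]
245 8 222 2 [179, 118, 74]
245 12 196 65 [228, 180, 123]
245 16 193 67 [221, 176, 119]
245 20 191 66 [221, 172, 116]
245 24 189 67 [220, 171, 114]
245 28 184 75 [74, 175, 93]
245 32 182 76 [67, 167, 86]
245 36 180 77 [67, 167, 87]
245 40 178 77 [63, 161, 83]
245 44 176 77 [65, 164, 83]
245 48 174 77 [67, 163, 84]
245 52 172 78 [63, 160, 83]
245 56 170 76 [65, 161, 86]
245 60 168 76 [63, 159, 82]
245 64 166 77 [62, 158, 81]
245 68 164 77 [62, 158, 81]
245 72 162 77 [62, 159, 83]
245 76 161 76 [62, 152, 80]
245 80 159 76 [32, 91, 45]
245 84 157 74 [48, 100, 179]
245 88 155 77 [55, 112, 200]
245 92 153 76 [59, 114, 198]
245 96 151 76 [55, 110, 195]
245 100 149 77 [52, 105, 192]
245 104 147 77 [53, 108, 193]
245 108 146 77 [53, 108, 193]
245 112 144 78 [53, 107, 192]
245 116 142 77 [53, 105, 190]
245 120 140 76 [48, 104, 186]
245 124 138 77 [51, 104, 190]
245 128 136 77 [53, 105, 187]
245 132 135 77 [52, 105, 188]
245 136 133 76 [49, 102, 183]
245 140 131 76 [36, 66, 116]
245 144 129 75 [226, 53, 46]
245 148 127 78 [235, 61, 55]
245 1
[... 1508 characters left out ...]
121, 76]
395 12 196 65 [238, 197, 132]
395 24 189 67 [224, 177, 121]
395 36 180 77 [96, 194, 112]
395 48 174 78 [88, 186, 105]
395 60 168 77 [80, 176, 96]
395 72 162 78 [70, 167, 87]
395 84 157 75 [43, 88, 146]
395 96 151 78 [63, 119, 206]
395 108 146 76 [57, 112, 199]
395 120 140 78 [53, 108, 196]
395 132 135 78 [52, 108, 194]
395 144 129 75 [214, 53, 53]
395 156 123 77 [234, 60, 55]
395 168 118 77 [230, 54, 48]
395 180 112 77 [230, 55, 48]
395 192 106 77 [231, 61, 55]
395 204 101 80 [210, 171, 121]
395 216 101 98 [212, 169, 119]
395 228 103 117 [65, 108, 160]
395 240 99 117 [61, 109, 164]
395 252 94 119 [70, 113, 168]
[0.52091243 0.13199653 0.05084782] [ 1.76072755 -7.86506463 -0.55494183]
```

Closed up with no gaps: green 158–185, blue 131–157 and red 103–130 mm, and the follower's front at 101 mm (0.139 travel). Backing off and lifting clear.

Request:
step_arm --pt "0.76 -2.9 0 0 0 0 -1" --pt "2.5 -9.7 0 0 0 0 -1" --pt "3.8 -14.5 0 0 0 0 -1" --pt "0 0 20 0 0 0 -1" --pt "0 0 45 0 0 0 -1"

```text
clock: 17.65
tcp_pos: [0.5247, 0.105, 0.1128]
orientation: [-0.003, 0.613, 0.79, -0.003]
wrist_force: [0.3, 0.2, -0.6]
finger_gap: -0.0001
grip_force: 0.0
```

Request:
step_arm --pt "0 0 50 0 0 0 -1" --pt "0 0 50 0 0 0 -1" --pt "0 0 0 0 0 0 -1" --pt "0 0 0 0 0 0 -1" --pt "0 0 0 0 0 0 -1"

```text
clock: 18.15
tcp_pos: [0.527, 0.1058, 0.2146]
orientation: [-0.001, 0.612, 0.791, -0.001]
wrist_force: [-1.3, -0.2, -1.0]
finger_gap: -0.0001
grip_force: 0.0
```

```bash
python3 - <<'E'
from h import *
c=snap('wrist','w10');x=np.array([.967,.2545,0]);y=np.array([-.2545,.967,0]);A=np.array([.5747,-.0745,0])
f=c['world_from_camera'][:3,2];P=[]
for v in range(0,400):
  for u in range(200,440,2):
    z=c['z_map'][v,u];p,d=ray('w10',u,v);P.append(np.r_[p+d*z/(d@f),c['image'][v,u]])
P=np.array(P);a=(P[:,:3]-A)@x;b=(P[:,:3]-A)@y-.14;R,G,B=P[:,3:].T;w=abs(a)<.055
for n,m in (('green',(G>R+50)&(G>B+40)),('blue',(B>R+60)&(P[:,2]<.085)),('red',(R>G+110)&(P[:,2]<.085)),('cap',(B>R+60)&(P[:,2]>.108)&(P[:,2]<.125))):
  m&=w&(b>0)&(b<.2)&(P[:,2]>.07)
  print(n,m.sum(),b[m].min().round(4) if m.any() else 0,b[m].max().round(4) if m.any() else 0,np.median(P[m,2]))
s=get_state();print(s['tcp_pos'],s['wrist_force'],s['clock'])
c=snap('side','d2');im=c['image'].astype(int);z=c['z_map'];K=c['K'];v,u=np.mgrid[:400,:640];T=c['world_from_camera']
Q=np.stack([(u-K[0,2])/K[0,0]*z,(v-K[1,2])/K[1,1]*z,z],-1)@T[:3,:3].T+T[:3,3]
m=(im[...,0]>130)&(im[...,1]<70)&(im[...,2]<80)&(Q[...,2]>.085)&(Q[...,2]<.1)&(np.linalg.norm(Q[...,:2]-A[:2],axis=-1)<.075)
q=Q[m][:,:2];V=np.linalg.eigh(np.cov(q.T))[1][:,1];print(len(q),V,'angle to tray y',np.arccos(abs(V@y[:2])))
E
```

```text
green 676 0.1137 0.1846 0.07687786159627935
blue 763 0.1305 0.1579 0.07680331473584168
red 717 0.1028 0.1292 0.07690821098168493
cap 963 0.0883 0.1032 0.11801750555858992
[0.52669343 0.1058505  0.21416118] [-0.19125706  0.30015703  0.00273468] 18.2
154 [-0.98397109 -0.17832808] angle to tray y 1.4927396941408064
```

```bash
python3 -c "from workcell import *;print(hand_in())"
```

```text
the job is handed in; nothing more can be done
None
```

I undid the handle about 1.5 rad anticlockwise and slid the follower about 139.5 mm, so the three cases stand closed up against the end wall. The push reached about 9 N at most, the arm is clear and the job is handed in (no verdict shown); I viewed 11 pictures, one over the limit of 10.

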